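Zero the counting scale and weigh a carton

ROBOT

A 6-joint arm with a two-finger parallel gripper is mounted at the origin on the work surface. World frame = base frame: x ahead of the robot, y to its left, z up, the work surface at z = 0. Lengths are in m, angles in rad, forces in N, time in s.
With the tool pointing down it reaches from about 0.25 to 0.775 m from the base axis. Payload 4 kg.
Tool frame: the origin (TCP) lies at the very end of the fingers, on their centre line; the grasp point (between the pads) lies 19 mm behind it; z points along the fingers, y is the direction in which the jaws open and shut (so a half turn about z gives the same grasp; the last joint's range is limited). The gripper opens to 94 mm and grips with 3 to 60 N. Pads are 16 mm wide; open, the fingers measure 119 mm over their backs; the gripper's body (75 mm by 177 mm) begins 78 mm behind the grasp point.
Start: joints at [-1.255, 0.087, 1.371, -0, 1.684, -0.103], TCP at [0.224, -0.502, 0.206] pointing down, gripper open.
Joint ranges: [-3.1, 3.1], [-0.76, 2.03], [0.27, 2.55], [-1.08, 4.22], [0.17, 2.65], [-2.57, 2.57]. Speed limits (rad/s): [2.79, 2.79, 3.14, 3.14, 3.14, 3.14].

INTERFACE

Orientations are given as [roll, pitch, yaw] about the fixed x, y, z axes, in that order (R = Rz(yaw) Ry(pitch) Rx(roll)).
In Python, from bench import robot, snapshot, calibration gives the robot as it stands. The module is installed in compiled form; this text tells all that it offers.
- The arm moves only by the tool servo_tool, never from a script. Its argument "series" is text: rows parted by semicolons, each of 5 numbers parted by spaces: the closure, from -1 (fully open) to 1 (shut), then the shift along the tool's x, y, z in cm, then the turn about the tool's z in rad. A call has 1 to 20 rows; each row is the pose to reach, as a shift and turn from the pose commanded when the call began, along the tool's axes at that moment; what a row does not reach only later rows make up. A row lasts 1/12 s, in which the tool goes at most 41.7 mm and 7.16 degrees, less where a joint would pass 70% of its speed; a pose out of reach is approached as far as the arm can. A call with a gripper value outside its range is refused whole. The fingers move at their own pace and stop on an object; the grip force is fixed at half the most. Time passes only in rows, so rows that repeat a pose let the fingers close. It gives the time, the measured TCP pose, the force and the opening at its end, in the units of the state.
- robot.get_obs(): the state, without advancing time (a new reading comes with each control period).
- snapshot(name): name is "side" or "top" or "wrist"; returns (picture, depth): 420x560x3 uint8, red, green, blue; 420x560 float32, m along the optical axis (not along the pixel's ray), 0 where there is no reading.
- calibration(name): a dict with "fx", "fy", "cx", "cy" (pixels), "k1" (the pictures are not rectified: a ray, as slopes to the right and down, at radius r is drawn at 1 + k1 r^2 times it, then the intrinsics apply), "rvec" (rotation vector, rad) and "tvec" (3), from world to camera coordinates, as OpenCV has them; the wrist camera has in their place "tool_from_camera" (4x4, takes a point from camera to tool coordinates, whose origin is the TCP and whose axes are the flange's). Camera axes: x right, y down, z forward; pixel columns grow to the right and rows downward; lengths in m; the calibration is good to about 2 mm. A picture is of the moment at which its call begins: read the wrist's pose just before it. calibration takes no time and is no camera call.
- robot.close_job(): hands the job in, once; it reports no verdict.
The state is a dict: "time": time; "joint_positions": joint angles; "qvel": joint speeds; "joint_torque": joint torques, N m; "tool_pos": TCP position; "ee_rot": TCP orientation; "wrist_force": force on the tool from outside, world axes, zero at the start; "wrist_torque": the same for the moment, N m; "width": finger opening in m.
Only numpy, scipy, OpenCV 4.12 (cv2) and the standard library are available. Lean on these libraries where they do the work, as an engineer would, in place of code of your own. Each camera call takes 0.05 s, during which the arm holds its last target. There are 200 camera calls.

TASK

A pillow-block bearing has been left on the counting scale: set it back, without dropping it, in the red bin that holds the other one, standing on its base on the bin's floor. Then, with the platter empty so that the scale zeroes properly, switch the scale on by pushing in the lower half of the rocker hidden under the platter's right-hand rim until it is fully over, without leaning on the platter. Last, set the smaller, taller carton down gently and upright in the middle of the platter and let go; leave the other things where they are.

Things in the scene. Friction and masses are not known exactly. Their poses are not given: they have to be found in the camera images.
- scale: Counting scale, white housing 250 wide x 330 deep, fixed. Origin on the bench straight below the platter's centre; x points to its back (the sloping console with display and keys reaches from x = -112 to -214 mm, at most 91 mm high), y to its left, z up. On its right side (-y) the housing leans in by 20 degrees towards the bottom: from y = -124 mm at 91 mm height to -98 mm at 20 mm height.
- platter: The scale's flat steel platter, 225 (x) x 277 (y) mm, fixed to the scale, axes as the scale's. Origin at the centre of its top face, 104 mm above the bench. Its rim is turned down to 88 mm above the bench; the right-hand rim (y = -138.5 mm) overhangs the rocker switch.
- power_rocker (a joint): Black rocker switch, 24 wide x 30 mm tall, in the scale's right-hand (-y) side. Rocks on a line parallel to the scale's x through (-30, -114, 54.5) mm in the scale's frame. 0 = off, lower half out; 0.44 = fully on, lower half in (still 2 mm proud of the housing). Stays where left. 1 to 3 N moves it; the lower half then travels about 4.5 mm, level, towards the scale's +y, to a firm stop.
- rocker_low (a point): The spot to push: middle of the outer surface of the rocker's lower half; it moves with the rocker. When off it is at (-30, -115.5, 44.2) mm in the scale's frame: 44 mm below the rim's lower edge and 23 mm inward of the rim's outer edge, so a tool reaches it only from outside, below the rim, leaning about 35 to 50 degrees from vertical with its tip towards the scale's +y.
- bearing_center (a point): Pillow-block bearing, grey iron, 0.6 kg, loose on the platter; this point is its centre, 31 mm above its underside. Base 127 (x) x 38 (y) x 14 mm; on it a round housing 58 mm across and 32 mm thick along y, whose top is 62 mm above the underside. Pinch it across the two flat sides (along y), with the fingertips 15 mm or more above the underside. z is up.
- bin: Open red picking bin, fixed, 235 (x) x 150 (y) x 125 mm high, walls and floor 4 mm. Origin at the centre of its underside; x along its length to the back; the front (-x) wall is 53 mm high. A second bearing is fixed crosswise inside at the back (x = 71 to 113 mm); the free floor runs from x = -113 to 71 mm: put the first there lengthwise (its x along the bin's), middle at x = -21, y = 0.
- carton_center (a point): Small closed cardboard carton, 85 (x) x 50 (y) x 58 mm high, 0.3 to 0.6 kg, loose on the bench; this point is its centre, 29 mm above its underside. Pinch it across the 50 mm (along its y). z is up.
- jar: Bystander: clear jar with steel lid, 68 mm across, 85 mm high, loose on the bench near the carton; its place and the carton's may be swapped. Origin at the centre of its underside.
- tape: Bystander: roll of brown packing tape lying flat, 110 mm across, 48 mm high, loose. Origin at the centre of its underside. (A blue bin full of bolts, 125 mm high, is fixed near it at the back left of the bench, about x = 0.78, y = 0.52 m from the robot: not part of the job.)
- flat_carton: Bystander: flat cardboard carton, 110 x 80 x 35 mm high, loose. Origin at the centre of its underside.
Things that resemble listed ones, but are neither listed nor needed, are in the scene too. Of the things shaped like the part that bears bearing_center, the grey one is meant.

How it is judged:
On the way, in this order (a step that is already met when the one before it is completed fails the run):
1. the bearing stands released on the floor of the red bin (x of bearing_center in the frame of bin between -0.11 and 0.11 m and y of bearing_center in the frame of bin between -0.071 and 0.071 m and z of bearing_center in the frame of bin below 0.045 m and angle between bearing_center's own z axis and vertical below 0.15 rad and contact force between the fingers and bearing below 0.3 N), for 0.2 s.
2. the rocker is pushed fully over to on while the platter is empty (value of joint power_rocker above 0.36 rad and contact force between each of carton, bearing and platter below 0.1 N), for 0.2 s.
3. the carton stands on the platter, released (z of carton_center in the frame of platter below 0.033 m and horizontal distance between carton_center and platter below 0.03 m and contact force between the fingers and carton below 0.3 N), for 0.2 s.
At the end, for the whole second after the job is handed in: The rocker is on (0.36 of 0.44 rad or more); the bearing stands on its base on the red bin's floor (within 0.15 rad of upright); the carton stands upright (0.1 rad) on the platter with its centre within 30 mm of the platter's centre; both are released and at rest (value of joint power_rocker above 0.36 rad and x of bearing_center in the frame of bin between -0.11 and 0.11 m and y of bearing_center in the frame of bin between -0.071 and 0.071 m and z of bearing_center in the frame of bin below 0.045 m and angle between bearing_center's own z axis and vertical below 0.15 rad and horizontal distance between carton_center and platter below 0.03 m and z of carton_center in the frame of platter between 0.025 and 0.033 m and angle between carton_center's own z axis and vertical below 0.1 rad and linear speed of each of carton, bearing below 0.01 m/s); the robot touches nothing.
It fails at once if the rocker is moved while the bearing or the carton is on the platter (value of joint power_rocker between 0.12 and 0.34 rad and contact force between any of carton, bearing and platter above 0.3 N).
It fails at once if the robot leans on the platter (more than 10 N) (contact force between any of the fingers, the arm and platter above 10 N).
It fails at once if a bystander (jar, tape roll or flat carton) is shifted by more than 30 mm or knocked over (distance of any of jar, tape, flat_carton from where it was at the start of the episode above 0.03 m or angle between jar's own z axis and vertical above 0.5 rad).
It fails at once if the carton is dropped or banged onto the platter (faster than 0.35 m/s within 15 mm of it) or pressed on it with more than 60 N ((horizontal distance between carton_center and platter below 0.13 m and z of carton_center in the frame of platter below 0.044 m and linear speed of carton above 0.35 m/s) or contact force between carton and platter above 60 N).
It fails at once if the bearing is dropped into the bin (faster than 0.5 m/s within 20 mm of its floor) (horizontal distance between bearing_center and bin below 0.11 m and z of bearing_center in the frame of bin below 0.055 m and linear speed of bearing above 0.5 m/s).
It also fails if it takes over 72 s, if anything falls off the work surface, if the arm or the gripper's body presses on something with over 40 N, if the wrist force passes 120 N, or if a joint passes its speed limit or range.

## Working session

There is one attempt and no reset: what is moved stays moved. The work goes in short steps, Python scripts to look and compute and a tool call to move; the robot and the scene stay as the last step left them, time stands still between calls to the robot, and variables do not carry over. Pictures are saved under pics/ and viewed, about 8 in all and at most 12, crops included, and the job is handed in when it is done.

Besides the shell and the picture viewer there is one more tool, called after "Emit:" by a JSON object that holds its "name" and its "arguments". servo_tool: Moves the arm, as the interface text tells. Its arguments: {"type":"object","properties":{"series":{"type":"string"}},"required":["series"]}

```bash
mkdir -p pics
cat > h.py <<'E'
import numpy as np, cv2, pickle
from scipy.spatial.transform import Rotation as R
from bench import robot, snapshot, calibration
def snap(n,tag):
    o=robot.get_obs(); im,d=snapshot(n); c=calibration(n)
    if 'rvec' in c:
        Rm=cv2.Rodrigues(np.array(c['rvec'],float))[0]; T=np.eye(4); T[:3,:3]=Rm.T; T[:3,3]=-Rm.T@np.array(c['tvec']).ravel()
    else:
        W=np.eye(4); W[:3,:3]=R.from_euler('xyz',o['ee_rot']).as_matrix(); W[:3,3]=o['tool_pos']; T=W@np.array(c['tool_from_camera'])
    pickle.dump((im,d,c,T),open(f'pics/{tag}.pkl','wb')); cv2.imwrite(f'pics/{tag}.png',im[:,:,::-1]); return im,d
def load(tag): return pickle.load(open(f'pics/{tag}.pkl','rb'))
def rays(c,uv):
    K=np.array([[c['fx'],0,c['cx']],[0,c['fy'],c['cy']],[0,0,1]],float)
    return cv2.undistortPoints(np.array(uv,float).reshape(-1,1,2),K,np.array([c['k1'],0,0,0,0.])).reshape(-1,2)
def cloud(tag):
    im,d,c,T=load(tag); v,u=np.mgrid[:420,:560]
    r=rays(c,np.stack([u,v],-1).reshape(-1,2)); p=np.c_[r,np.ones(len(r))]*d.reshape(-1,1)
    P=(p@T[:3,:3].T+T[:3,3]).reshape(420,560,3); P[d==0]=np.nan; return P
def onplane(tag,uv,z):
    im,d,c,T=load(tag); r=rays(c,uv); D=np.c_[r,np.ones(len(r))]@T[:3,:3].T; o=T[:3,3]
    return o+D*((z-o[2])/D[:,2])[:,None]
def crop(tag,x0,y0,x1,y1,s,out): cv2.imwrite(f'pics/{out}.png',cv2.resize(load(tag)[0][y0:y1,x0:x1,::-1],None,fx=s,fy=s,interpolation=cv2.INTER_CUBIC))
E
python3 - <<'E'
from h import *
o=robot.get_obs(); print(o)
a,_=snap('top','top0'); b,_=snap('side','side0')
for n in ('top','side','wrist'): print(calibration(n))
E
```

```text
{'time': 0.0, 'joint_positions': array([-1.25510753e+00,  8.79624813e-02,  1.37218290e+00, -4.99574574e-05,
        1.68356955e+00, -1.03125566e-01]), 'qvel': array([-0.0019644 , -0.00167878, -0.00023593, -0.00024549,  0.00021354,
       -0.00139891]), 'joint_torque': array([-5.51946250e-04, -3.40180421e+01, -3.02427578e+01,  7.15322443e-02,
        3.27354600e-02, -1.69367786e-04]), 'tool_pos': array([ 0.22347868, -0.50198644,  0.20433626]), 'ee_rot': array([-3.13947654e+00, -1.69084562e-04,  4.18808612e-01]), 'wrist_force': array([-0.17670756, -0.5605888 , -0.0941276 ]), 'wrist_torque': array([ 0.01968073, -0.06273368, -0.01075253]), 'width': 0.09374244121669062}
{'fx': 412.23330066042206, 'fy': 412.23330066042206, 'cx': 276.9406721686427, 'cy': 217.01403442015803, 'k1': -0.1016010991421655, 'rvec': array([ 2.15270775, -2.13765836,  0.13614205]), 'tvec': array([-0.00486628,  0.6191722 ,  1.13735822])}
{'fx': 464.380124078943, 'fy': 464.380124078943, 'cx': 280.27893889103024, 'cy': 204.6738362125082, 'k1': -0.023307357268227906, 'rvec': array([ 0.09647049, -2.78764637,  1.38979128]), 'tvec': array([0.60544635, 0.11814546, 1.3949245 ])}
{'fx': 366.91921386216137, 'fy': 366.91921386216137, 'cx': 280.0093608772985, 'cy': 213.3483413893233, 'k1': -0.018450648658976106, 'tool_from_camera': array([[ 3.50551442e-04, -9.71478544e-01, -2.37127213e-01,
         6.89380653e-02],
       [ 9.99999897e-01,  2.71859529e-04,  3.64554136e-04,
        -4.31634198e-04],
       [-2.89691229e-04, -2.37127316e-01,  9.71478539e-01,
        -1.78769431e-01],
       [ 0.00000000e+00,  0.00000000e+00,  0.00000000e+00,
         1.00000000e+00]])}
```

View pics/top0.png

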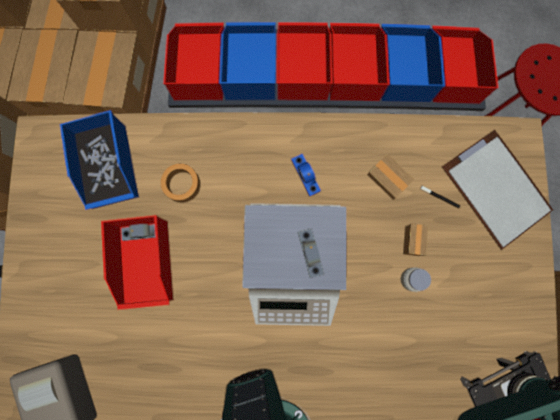

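View pics/side0.png

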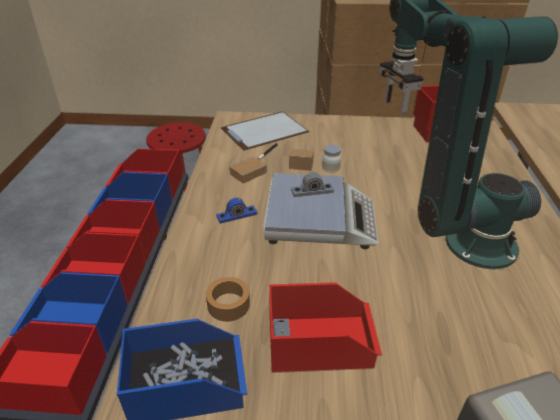

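The top view shows:
- the grey bearing on the platter at (311,252)
- a blue lookalike on the bench at (306,174), which is not meant
- the red bin with the second bearing at (138,262)
- the small carton at (417,239), the flat carton at (390,177) and the jar at (416,279)

The grey one on the platter fits the description. I'll confirm it in a crop and measure from depth.

Run:
```python
from h import *
crop('top0',235,150,445,330,3.5,'c1')
P=cloud('top0'); im=load('top0')[0].astype(int)
def rect(mask,name):
    q=P[mask]; r=cv2.minAreaRect((q[:,:2]*1000).astype(np.float32)); print(name,len(q),'c,size,ang',np.round(r[0],1),np.round(r[1],1),round(r[2],1),'z med',np.round(np.nanmedian(q[:,2]),4))
v,u=np.mgrid[:420,:560]; z=P[...,2]
def box(a,b,c,d): return (u>=a)&(u<c)&(v>=b)&(v<d)
rect(box(235,200,355,295)&(abs(z-.104)<.006),'platter')
rect(box(285,215,340,290)&(z>.111),'bearing all')
rect(box(285,215,340,290)&(z>.150),'bearing top')
rect(box(285,215,340,290)&(z>.111)&(z<.125),'bearing base')
rect(box(395,215,440,262)&(z>.045),'carton')
rect(box(395,262,440,300)&(z>.07),'jar')
rect(box(365,150,420,205)&(z>.022),'flat')
rect(box(90,205,185,320)&(z>.02),'bin'); rect(box(90,205,185,320)&(z>.112),'bin top')
rect(box(105,225,175,305)&(z<.02),'binfloor')
for p in [(311,252),(138,262),(417,239)]: print(P[p[1],p[0]])
```

```text
platter 7723 c,size,ang [531.1 -47.6] [276.8 223.3] 89.2 z med 0.1035
bearing all 687 c,size,ang [514.3 -90.3] [124.9  38.8] 15.3 z med 0.1247
bearing top 261 c,size,ang [515.5 -89.5] [52.5 34. ] 17.0 z med 0.1624
bearing base 347 c,size,ang [514.3 -90.3] [124.9  38.8] 15.3 z med 0.1178
carton 550 c,size,ang [ 557.5 -399.1] [49.8 86.9] 83.7 z med 0.057
jar 378 c,size,ang [ 444.7 -393.5] [57.6 54.6] 89.9 z med 0.084
flat 1019 c,size,ang [ 745.9 -334.9] [110.3  82.5] 44.6 z med 0.0344
bin 3075 c,size,ang [510.3 420.2] [308.9 219.3] 7.4 z med 0.0652
bin top 572 c,size,ang [518.8 392. ] [173.3 157.8] 6.0 z med 0.1234
binfloor 3235 c,size,ang [481.1 406.4] [234.2 212.4] 1.3 z med 0.0038
[ 0.5130819  -0.08862587  0.16906474]
[0.48747057 0.4105615  0.00336062]
[ 0.5567391  -0.3972399   0.05844187]
```

View pics/c1.png

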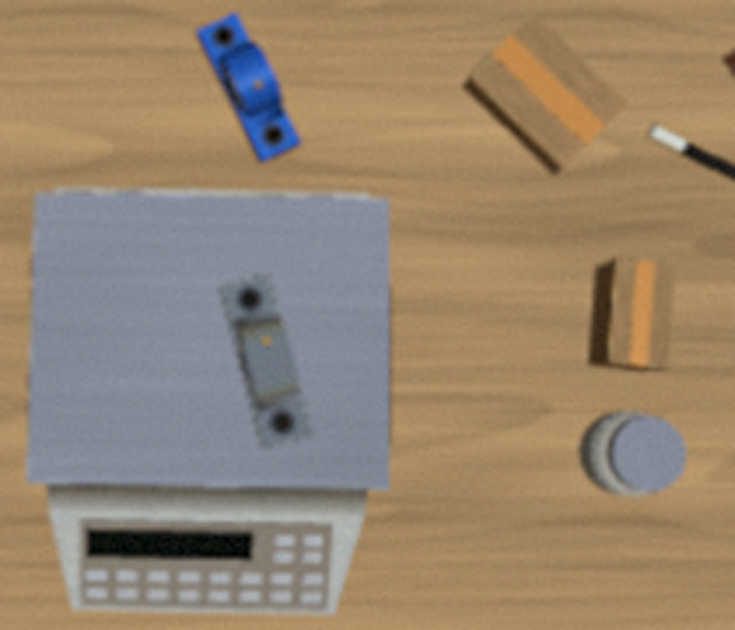

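The crop confirms the grey bearing on the platter, turned about +15°, and the small carton above the jar. The servo rows can't tilt the tool, so the fingers can't get under the rim. A held object that sticks out sideways and low could. The carton is too tall for this (58 mm, above the pivot line), but the bearing's 14 mm base would fit. Next I'll refine the bin's pose.

Run:
```python
from h import *
P=cloud('top0'); Q=cloud('side0'); 
def sel(P,tag):
    im=load(tag)[0].astype(int); red=(im[...,0]>90)&(im[...,0]>2.2*im[...,1])
    m=red&(P[...,0]>.33)&(P[...,0]<.66)&(P[...,1]>.28)&(P[...,1]<.54)&(P[...,2]<.14)&(P[...,2]>-.01); return P[m]
A=sel(P,'top0');B=sel(Q,'side0'); print(len(A),len(B))
a=np.radians(6); 
for yaw in (4,5,6,7):
    a=np.radians(yaw); M=np.array([[np.cos(a),np.sin(a)],[-np.sin(a),np.cos(a)]])
    for n,C in(('top',A),('side',B)):
        L=(C[:,:2]@M.T)*1000; z=C[:,2]
        print(yaw,n,'all x',np.round(np.percentile(L[:,0],[.3,1,99,99.7])),'rim y',np.round(np.percentile(L[z>.1,1],[.5,2,98,99.5])),'floor y',np.round(np.percentile(L[z<.01,1],[1,5,95,99])),'floor x',np.round(np.percentile(L[z<.01,0],[1,99])))
        h,e=np.histogram(L[(z>.02),1],bins=np.arange(L[:,1].min(),L[:,1].max(),4)); k=np.argsort(h)[-4:]; print('  peaks',np.round(e[k]+2),h[k])
        # rows: rim top points only
```

```text
3509 8076
4 top all x [386. 388. 630. 631.] rim y [274. 275. 433. 435.] floor y [304. 318. 422. 427.] floor x [401. 624.]
  peaks [422. 430. 426. 278.] [ 77  84  95 116]
4 side all x [387. 390. 628. 630.] rim y [277. 279. 435. 437.] floor y [278. 281. 429. 433.] floor x [400. 619.]
  peaks [280. 284. 432. 428.] [ 847 1136 1140 1191]
5 top all x [393. 395. 635. 636.] rim y [266. 266. 423. 424.] floor y [297. 310. 413. 417.] floor x [407. 631.]
  peaks [419. 271. 415. 267.] [103 113 119 130]
5 side all x [394. 396. 634. 636.] rim y [268. 270. 425. 426.] floor y [270. 273. 420. 423.] floor x [406. 626.]
  peaks [416. 276. 272. 420.] [ 635  939 1410 1863]
6 top all x [399. 400. 640. 641.] rim y [257. 257. 413. 414.] floor y [289. 301. 404. 408.] floor x [413. 638.]
  peaks [411. 263. 259. 407.] [ 94 117 147 162]
6 side all x [400. 403. 640. 642.] rim y [259. 260. 414. 415.] floor y [262. 264. 411. 412.] floor x [411. 633.]
  peaks [406. 262. 266. 410.] [ 122 1201 1308 2363]
7 top all x [405. 406. 646. 647.] rim y [247. 247. 403. 404.] floor y [281. 292. 395. 399.] floor x [419. 644.]
  peaks [248. 396. 252. 400.] [ 79  90 149 153]
7 side all x [406. 408. 647. 648.] rim y [249. 250. 404. 405.] floor y [253. 255. 402. 403.] floor x [417. 640.]
  peaks [252. 404. 400. 256.] [ 551 1232 1657 1881]
```

```bash
cat >> h.py <<'E'
def go(*targets):
    "print shift (cm, tool axes) and turn for world targets (x,y,z,yaw), from the measured pose"
    o=robot.get_obs(); M=R.from_euler('xyz',o['ee_rot']).as_matrix(); yaw=np.arctan2(M[1,0],M[0,0])
    print('t',round(o['time'],2),'pos',np.round(o['tool_pos'],4),'yaw',round(yaw,4),'rot',np.round(o['ee_rot'],4),'F',np.round(o['wrist_force'],1),'w',round(o['width'],4))
    for t in targets: print(t,'->',np.round(M.T@(np.array(t[:3])-o['tool_pos'])*100,2),round((yaw-t[3]+np.pi)%(2*np.pi)-np.pi,3))
E
python3 -c "
from h import *
go((.5145,-.090,.25,.27),(.5145,-.090,.136,.27))"
```

```text
t 0.1 pos [ 0.2235 -0.502   0.2044] yaw 0.4188 rot [-3.1397e+00 -2.0000e-04  4.1880e-01] F [ 0.   0.1 -0.3] w 0.0941
(0.5145, -0.09, 0.25, 0.27) -> [ 43.34 -25.82  -4.5 ] 0.149
(0.5145, -0.09, 0.136, 0.27) -> [ 43.34 -25.8    6.9 ] 0.149
```

Emit:
{"name": "servo_tool", "arguments": {"series": "-1 0 0 -4.5 0; -1 43.3 -25.8 -4.5 0.15; -1 43.3 -25.8 -4.5 0.15; -1 43.3 -25.8 -4.5 0.15; -1 43.3 -25.8 -4.5 0.15; -1 43.3 -25.8 -4.5 0.15; -1 43.3 -25.8 -4.5 0.15; -1 43.3 -25.8 -4.5 0.15; -1 43.3 -25.8 -4.5 0.15; -1 43.3 -25.8 -4.5 0.15; -1 43.3 -25.8 -4.5 0.15; -1 43.3 -25.8 -4.5 0.15; -1 43.3 -25.8 -4.5 0.15; -1 43.3 -25.8 -4.5 0.15; -1 43.3 -25.8 -4.5 0.15; -1 43.3 -25.8 -4.5 0.15; -1 43.3 -25.8 -4.5 0.15"}}

```text
time: 1.52
tool_pos: [0.5136, -0.0919, 0.2502]
ee_rot: [3.141, 0.001, 0.267]
wrist_force: [0.8, -0.4, 0.2]
width: 0.094
```

Run:
```python
from h import *
go((.5145,-.090,.136,.27))
snap('wrist','w1'); P=cloud('w1'); z=P[...,2]
m=(z>.111)&(z<.18)&(abs(P[...,0]-.5145)<.08)&(abs(P[...,1]+.09)<.06)
for n,k in(('base',m&(z<.125)),('all',m),('top',m&(z>.155))):
    q=P[k]; print(n,len(q),cv2.minAreaRect((q[:,:2]*1000).astype(np.float32)))
print(np.nanmax(z[m]),np.nanmedian(z[(abs(z-.104)<.01)]))
```

```text
t 1.52 pos [ 0.5136 -0.0919  0.2502] yaw 0.2672 rot [3.1412e+00 1.0000e-03 2.6720e-01] F [ 0.8 -0.4  0.2] w 0.094
(0.5145, -0.09, 0.136, 0.27) -> [ 0.14 -0.16 11.42] -0.003
base 2873 ((515.2095947265625, -92.5965576171875), (126.97776794433594, 37.965789794921875), 14.55380916595459)
all 6220 ((515.2095947265625, -92.5965576171875), (126.97776794433594, 37.965789794921875), 14.55380916595459)
top 2419 ((515.4983520507812, -92.34024047851562), (45.86092758178711, 33.359317779541016), 14.565433502197266)
0.16880794756472012 0.1035023103326429
```

View pics/w1.png

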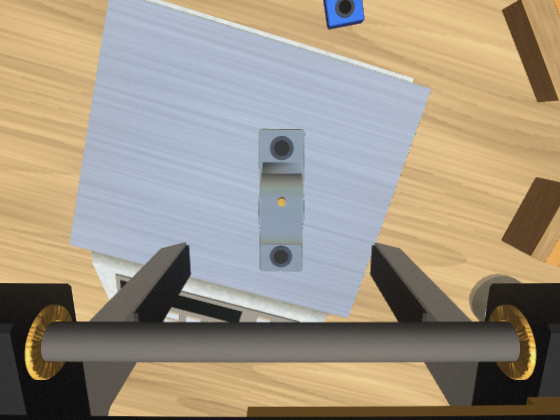

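The wrist view shows the grey bearing between the open fingers at (281,200), aligned with the jaws.

Emit:
{"name": "servo_tool", "arguments": {"series": "-1 0.15 0.1 4 0.013; -1 0.15 0.1 8 0.013; -1 0.15 0.1 11.4 0.013; -1 0.15 0.1 11.4 0.013; -1 0.15 0.1 11.4 0.013; 1 0.15 0.1 11.4 0.013; 1 0.15 0.1 11.4 0.013; 1 0.15 0.1 11.4 0.013; 1 0.15 0.1 11.4 0.013; 1 0.15 0.1 11.4 0.013; 1 0.15 0.1 11.4 0.013; 1 0.15 0.1 11.4 0.013; 1 0.15 0.1 11.4 0.013; 1 0.15 0.1 11.4 0.013; 1 0.15 0.1 11.4 0.013; 1 0.15 0.1 11.4 0.013"}}

```text
time: 2.9
tool_pos: [0.5161, -0.0916, 0.1364]
ee_rot: [3.141, 0.0, 0.256]
wrist_force: [0.2, -0.6, -0.3]
width: 0.0317
```

```bash
python3 -c "
from h import *
a=np.radians(6.3)
go((.5153,-.0924,.24,a),(.4625,.386,.24,a),(.4625,.386,.040,a))"
```

```text
t 2.9 pos [ 0.5161 -0.0916  0.1364] yaw 0.2556 rot [3.1408e+00 1.0000e-04 2.5560e-01] F [ 0.2 -0.6 -0.3] w 0.0317
(0.5153, -0.0924, 0.24, np.float64(0.10995574287564276)) -> [ -0.1    0.07 -10.36] 0.146
(0.4625, 0.386, 0.24, np.float64(0.10995574287564276)) -> [  6.89 -47.55 -10.39] 0.146
(0.4625, 0.386, 0.04, np.float64(0.10995574287564276)) -> [  6.89 -47.57   9.61] 0.146
```

Emit:
{"name": "servo_tool", "arguments": {"series": "1 0 0 -2 0; 1 0 0 -6 0; 1 0 0 -10.4 0; 1 0.6 -4 -10.4 0.05; 1 1.2 -8 -10.4 0.1; 1 1.8 -12 -10.4 0.146; 1 2.3 -16 -10.4 0.146; 1 2.9 -20 -10.4 0.146; 1 3.5 -24 -10.4 0.146; 1 4 -28 -10.4 0.146; 1 4.6 -32 -10.4 0.146; 1 5.2 -36 -10.4 0.146; 1 5.8 -40 -10.4 0.146; 1 6.4 -44 -10.4 0.146; 1 6.7 -46 -10.4 0.146; 1 6.9 -47.5 -10.4 0.146; 1 6.9 -47.5 -10.4 0.146; 1 6.9 -47.5 -10.4 0.146"}}

```text
time: 4.4
tool_pos: [0.462, 0.3853, 0.2383]
ee_rot: [3.139, 0.003, 0.11]
wrist_force: [0.1, -0.6, -6.2]
width: 0.0319
```

Run:
```python
from h import *
a=np.radians(6.3)
go((.4625,.386,.046,a),(.4625,.386,.037,a))
snap('wrist','w2')
```

```text
t 4.4 pos [0.462  0.3853 0.2383] yaw 0.1105 rot [3.1385 0.0034 0.1105] F [ 0.1 -0.6 -6.2] w 0.0319
(0.4625, 0.386, 0.046, np.float64(0.10995574287564276)) -> [ 0.12 -0.12 19.23] 0.001
(0.4625, 0.386, 0.037, np.float64(0.10995574287564276)) -> [ 0.12 -0.12 20.13] 0.001
```

View pics/w2.png

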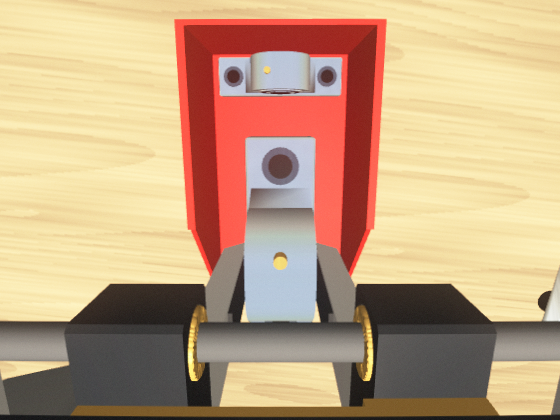

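The wrist view shows the held bearing centred in the red bin and parallel to its walls, with the second bearing behind it at (280,75). I'll lower it.

Emit:
{"name": "servo_tool", "arguments": {"series": "1 0.1 -0.1 3 0; 1 0.1 -0.1 6 0; 1 0.1 -0.1 9 0; 1 0.1 -0.1 12 0; 1 0.1 -0.1 14.5 0; 1 0.1 -0.1 16.5 0; 1 0.1 -0.1 18 0; 1 0.1 -0.1 18.8 0; 1 0.1 -0.1 19.3 0; 1 0.1 -0.1 19.6 0; 1 0.1 -0.1 19.8 0; 1 0.1 -0.1 19.8 0; 1 0.1 -0.1 19.8 0"}}

```text
time: 5.53
tool_pos: [0.4642, 0.3872, 0.0437]
ee_rot: [-3.141, -0.002, 0.11]
wrist_force: [0.6, -0.5, -7.1]
width: 0.0316
```

```bash
python3 -c "
from h import *
go((.4625,.386,.0365,.11))"
```

```text
t 5.53 pos [0.4642 0.3872 0.0437] yaw 0.1097 rot [-3.1407e+00 -1.9000e-03  1.0970e-01] F [ 0.6 -0.5 -7.1] w 0.0316
(0.4625, 0.386, 0.0365, 0.11) -> [-0.18  0.1   0.72] -0.0
```

Emit:
{"name": "servo_tool", "arguments": {"series": "1 0 0 0.2 0; 1 0 0 0.4 0; 1 0 0 0.5 0; 1 0 0 0.6 0; 1 0 0 0.7 0; 1 0 0 0.8 0; 1 0 0 0.8 0; 1 0 0 0.8 0"}}

```text
time: 6.2
tool_pos: [0.4635, 0.3869, 0.0364]
ee_rot: [-3.141, -0.001, 0.11]
wrist_force: [-3.9, -3.2, 4.2]
width: 0.0319
```

Emit:
{"name": "servo_tool", "arguments": {"series": "0 0 0 0 0; 0 0 0 0 0; 0 0 0 0 0; 0 0 0 0 0; 0 0 0 0 0; 0 0 0 0 0; 0 0 0 0 0; 0 0 0 0 0; 0 0 0 0 0; 0 0 0 0 0; 0 0 0 0 0; 0 0 0 0 0"}}

```text
time: 7.2
tool_pos: [0.4635, 0.3868, 0.0344]
ee_rot: [3.142, -0.0, 0.11]
wrist_force: [0.8, -0.6, -0.0]
width: 0.0469
```

Run:
```python
from h import *
go((.4625,.386,.0365,.11))
snap('wrist','w3'); snap('side','s3'); P=cloud('w3'); z=P[...,2]
m=(z>.01)&(z<.1)&(abs(P[...,0]-.4635)<.1)&(abs(P[...,1]-.387)<.035)
for lo,hi in((.014,.024),(.055,.075)):
    q=P[m&(z>lo)&(z<hi)]; print(len(q),np.median(q[:,2]) if len(q) else '',np.ptp(q,0) if len(q) else '')
crop('s3',230,250,410,400,3.2,'s3c')
```

```text
t 7.2 pos [0.4635 0.3868 0.0344] yaw 0.1098 rot [ 3.1415e+00 -1.0000e-04  1.0980e-01] F [ 0.8 -0.6 -0. ] w 0.0469
(0.4625, 0.386, 0.0365, 0.11) -> [-0.11  0.07 -0.21] -0.0
6328 0.01790480922343464 [0.19520319 0.0699302  0.0099909 ]
9021 0.0635153131089286 [0.12494881 0.06871278 0.01993214]
```

View pics/s3c.png

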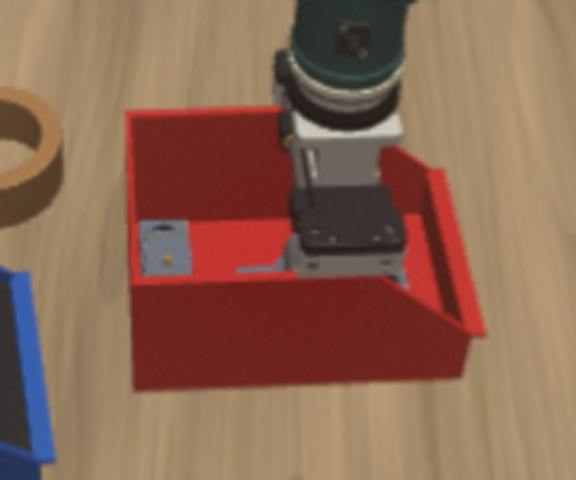

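The crop shows the bearing upright on the red bin's floor in front of the second one, with its base top at z = 18 mm, and the fingers are open. I'll retake it briefly as a push tool, because the servo can't tilt the fingers, and locate the rocker more exactly.

Emit:
{"name": "servo_tool", "arguments": {"series": "1 0 0 0 0; 1 0 0 0 0; 1 0 0 0 0; 1 0 0 0 0; 1 0 0 0 0; 1 0 0 0 0; 1 0 0 0 0; 1 0 0 0 0; 1 0 0 -1 0; 1 0 0 -4 0; 1 0 0 -8 0; 1 0 0 -12 0; 1 0 0 -16 0; 1 0 0 -20 0; 1 0 0 -20 0"}}

```text
time: 8.55
tool_pos: [0.4662, 0.3887, 0.2449]
ee_rot: [-3.134, -0.015, 0.11]
wrist_force: [2.0, 0.7, -2.5]
width: 0.0318
```

Run:
```python
from h import *
for tag in('w1','side0','top0'):
    P=cloud(tag); z=P[...,2]
    m=(abs(z-.104)<.004)&(abs(P[...,0]-.531)<.16)&(abs(P[...,1]+.048)<.18)
    k=cv2.morphologyEx(m.astype(np.uint8),cv2.MORPH_OPEN,np.ones((5,5)))>0
    print(tag,m.sum(),cv2.minAreaRect((P[k][:,:2]*1000).astype(np.float32)))
s=np.radians(-.8); c,n=np.cos(s),np.sin(s)
for p in((-30,-115.5),(-30,-111),(-30,-215)): print(p,531+c*p[0]-n*p[1],-47.6+n*p[0]+c*p[1])
go((.500,-.27,.24,1.557))
```

```text
w1 70765 ((532.0816650390625, -50.0386962890625), (277.57080078125, 226.10218811035156), 89.25267791748047)
side0 3402 ((530.089111328125, -37.994140625), (260.85479736328125, 225.06349182128906), 88.16424560546875)
top0 7267 ((531.1429443359375, -49.37870788574219), (221.3236541748047, 275.6876220703125), 0.2382001280784607)
(-30, -115.5) 499.3902924505496 -162.66987611290028
(-30, -111) 499.4531222620758 -158.1703147548584
(-30, -215) 498.0010555068047 -262.16017725182604
t 8.55 pos [0.4662 0.3887 0.2449] yaw 0.1096 rot [-3.1338 -0.0148  0.1096] F [ 2.   0.7 -2.5] w 0.0318
(0.5, -0.27, 0.24, 1.557) -> [-3.86 65.85 -0.08] -1.447
```

Emit:
{"name": "servo_tool", "arguments": {"series": "1 0 1.5 0 0; 1 -0.2 5 0 -0.1; 1 -0.5 9 0 -0.2; 1 -0.7 13 0 -0.3; 1 -1 17 0 -0.4; 1 -1.2 21 0 -0.5; 1 -1.5 25 0 -0.6; 1 -1.7 29 0 -0.7; 1 -2 33 0 -0.8; 1 -2.2 37 0 -0.9; 1 -2.5 41 0 -1; 1 -2.7 45 0 -1.1; 1 -3 49 0 -1.2; 1 -3.2 53 0 -1.3; 1 -3.5 57 0 -1.4; 1 -3.7 61 0 -1.447; 1 -3.8 64 0 -1.447; 1 -3.86 65.8 0 -1.447; 1 -3.86 65.8 0 -1.447; 1 -3.86 65.8 0 -1.447"}}

```text
time: 10.22
tool_pos: [0.4954, -0.2716, 0.2304]
ee_rot: [-3.135, -0.005, 1.554]
wrist_force: [0.3, -0.2, -6.0]
width: 0.0319
```

Run:
```python
from h import *
snap('wrist','w4'); go((.5005,-.27,.0614,1.557),(.5005,-.235,.0614,1.557))
P=cloud('w4'); im,d,c,T=load('w4')
# bearing end of base: points close below the tool
o=robot.get_obs(); M=R.from_euler('xyz',o['ee_rot']).as_matrix(); L=(P-o['tool_pos'])@M*1000
m=(L[...,2]>8)&(L[...,2]<40)&(abs(L[...,1])<30)&(L[...,0]>20)&(L[...,0]<90)
q=L[m]; print(len(q),np.percentile(q[:,0],[1,50,99,100]),np.percentile(q[:,1],[1,99]),np.median(q[:,2]))
z=P[...,2]; m=(abs(z-.104)<.004); k=cv2.morphologyEx(m.astype(np.uint8),cv2.MORPH_OPEN,np.ones((5,5)))>0
print(cv2.minAreaRect((P[k][:,:2]*1000).astype(np.float32)), np.percentile(P[k][:,1],[.1,1]))
```

```text
t 10.27 pos [ 0.4958 -0.2707  0.2313] yaw 1.5559 rot [-3.1366 -0.004   1.5559] F [ 0.3  0.1 -7.5] w 0.0317
(0.5005, -0.27, 0.0614, 1.557) -> [1.000e-02 5.600e-01 1.698e+01] -0.001
(0.5005, -0.235, 0.0614, 1.557) -> [ 3.51  0.5  17.  ] -0.001
4524 [26.17401618 45.3229456  61.61421438 61.68059772] [-18.52205727  18.37479181] 17.260615610569594
((530.5582275390625, -149.43014526367188), (78.49039459228516, 225.47511291503906), 89.0578384399414) [-0.18899852 -0.1876494 ]
```

View pics/w4.png

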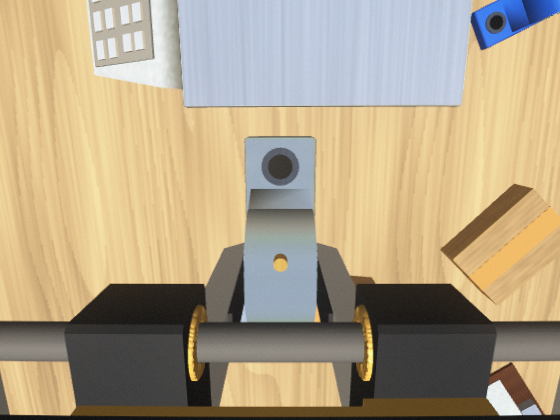

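The view shows the bearing's base end at (280,137), pointing square at the platter's right rim (row 106). The path down is clear.

Emit:
{"name": "servo_tool", "arguments": {"series": "1 0 0.55 3 0; 1 0 0.55 7 0; 1 0 0.55 11 0; 1 0 0.55 14 0; 1 0 0.55 16 0; 1 0 0.55 17 0; 1 0 0.55 17 0; 1 0 0.55 17 0; 1 1 0.55 17 0; 1 2 0.55 17 0; 1 3 0.55 17 0; 1 3.5 0.55 17 0; 1 3.5 0.55 17 0; 1 3.5 0.55 17 0; 1 3.5 0.55 17 0"}}

```text
time: 11.52
tool_pos: [0.5033, -0.2367, 0.0648]
ee_rot: [3.141, 0.001, 1.557]
wrist_force: [0.2, -0.4, -6.9]
width: 0.0318
```

```bash
python3 -c "
from h import *
go((.5005,-.2225,.0614,1.557))"
```

```text
t 11.52 pos [ 0.5033 -0.2367  0.0648] yaw 1.557 rot [3.1411e+00 9.0000e-04 1.5570e+00] F [ 0.2 -0.4 -6.9] w 0.0318
(0.5005, -0.2225, 0.0614, 1.557) -> [ 1.42 -0.3   0.34] 0.0
```

Emit:
{"name": "servo_tool", "arguments": {"series": "1 0 -0.25 0.35 0; 1 0 -0.25 0.35 0; 1 0.3 -0.25 0.35 0; 1 0.6 -0.25 0.35 0; 1 0.8 -0.25 0.35 0; 1 1 -0.25 0.35 0; 1 1 -0.25 0.35 0; 1 1 -0.25 0.35 0"}}

```text
time: 12.18
tool_pos: [0.5009, -0.2265, 0.061]
ee_rot: [3.142, 0.0, 1.557]
wrist_force: [0.1, -0.1, -6.4]
width: 0.0319
```

Emit:
{"name": "servo_tool", "arguments": {"series": "1 0.1 0 0 0; 1 0.2 0 0 0; 1 0.3 0 0 0; 1 0.3 0 0 0; 1 0.3 0 0 0"}}

```text
time: 12.6
tool_pos: [0.501, -0.2235, 0.0611]
ee_rot: [3.141, 0.0, 1.557]
wrist_force: [-0.1, -0.4, -6.3]
width: 0.0316
```

Emit:
{"name": "servo_tool", "arguments": {"series": "1 0.05 0 0 0; 1 0.1 0 0 0; 1 0.15 0 0 0; 1 0.2 0 0 0; 1 0.2 0 0 0; 1 0.2 0 0 0"}}

```text
time: 13.1
tool_pos: [0.501, -0.2225, 0.0612]
ee_rot: [3.141, 0.002, 1.557]
wrist_force: [-0.7, -4.2, -6.9]
width: 0.0315
```

Emit:
{"name": "servo_tool", "arguments": {"series": "1 0.1 0 0 0; 1 0.2 0 0 0; 1 0.3 0 0 0; 1 0.3 0 0 0; 1 0.3 0 0 0"}}

```text
time: 13.52
tool_pos: [0.5011, -0.2211, 0.0614]
ee_rot: [3.141, 0.005, 1.556]
wrist_force: [-0.1, -8.7, -7.9]
width: 0.0319
```

Emit:
{"name": "servo_tool", "arguments": {"series": "1 0.05 0 0 0; 1 0.1 0 0 0; 1 0.15 0 0 0; 1 0.2 0 0 0; 1 0.2 0 0 0; 1 0.2 0 0 0"}}

```text
time: 14.02
tool_pos: [0.5012, -0.2193, 0.0615]
ee_rot: [3.141, 0.006, 1.556]
wrist_force: [-0.1, -8.9, -7.6]
width: 0.032
```

Emit:
{"name": "servo_tool", "arguments": {"series": "1 0.1 0 0 0; 1 0.2 0 0 0; 1 0.2 0 0 0; 1 0.2 0 0 0"}}

```text
time: 14.35
tool_pos: [0.5013, -0.2172, 0.0615]
ee_rot: [3.141, 0.006, 1.556]
wrist_force: [0.4, -8.3, -7.7]
width: 0.0319
```

Emit:
{"name": "servo_tool", "arguments": {"series": "1 0.1 0 0 0; 1 0.2 0 0 0; 1 0.2 0 0 0; 1 0.2 0 0 0"}}

```text
time: 14.68
tool_pos: [0.5011, -0.2132, 0.0608]
ee_rot: [3.141, 0.001, 1.557]
wrist_force: [0.2, -5.9, -9.2]
width: 0.0318
```

Run:
```python
from h import *
snap('wrist','w5'); go(); P=cloud('w5')
o=robot.get_obs(); M=R.from_euler('xyz',o['ee_rot']).as_matrix(); L=(P-o['tool_pos'])@M*1000
for a,b in((28,36),(36,44),(44,52),(52,60),(60,70)):
    m=(L[...,2]>-5)&(L[...,2]<40)&(abs(L[...,1])<9)&(L[...,0]>a)&(L[...,0]<b); q=L[m]; print(a,b,len(q),np.median(q[:,2]) if len(q) else '',q[:,0].max() if len(q) else '')
```

```text
t 14.73 pos [ 0.5011 -0.2132  0.0608] yaw 1.5566 rot [3.1415e+00 1.4000e-03 1.5566e+00] F [-0.  -5.5 -9.2] w 0.0319
28 36 0  
36 44 0  
44 52 0  
52 60 0  
60 70 0
```

Run:
```python
from h import *
P=cloud('w5'); im,d,c,T=load('w5')
o=robot.get_obs(); M=R.from_euler('xyz',o['ee_rot']).as_matrix(); L=(P-o['tool_pos'])@M*1000
for v in range(140,340,12): print(v,np.round(L[v,280],1),np.round(P[v,280],3))
a=load('w5')[0]; s,_=snap('side','s5'); 
b=cv2.resize(s[150:270,240:400],(560,420)); cv2.imwrite('pics/m5.png',cv2.resize(np.hstack([a,b]),(800,300))[:,:,::-1])
```

```text
140 [ 63.3   0.3 -43.1] [ 0.502 -0.15   0.104]
152 [ 59.1   0.3 -44.3] [ 0.502 -0.154  0.105]
164 [ 54.5   0.3 -42.3] [ 0.502 -0.159  0.103]
176 [ 50.    0.3 -42. ] [ 0.502 -0.163  0.103]
188 [ 45.8   0.3 -44.1] [ 0.502 -0.167  0.105]
200 [ 40.9   0.3 -42. ] [ 0.502 -0.172  0.103]
212 [ 36.1   0.3 -41.6] [ 0.502 -0.177  0.102]
224 [ 31.8   0.3 -43.4] [ 0.502 -0.181  0.104]
236 [ 26.7   0.3 -42.4] [ 0.502 -0.186  0.103]
248 [ 15.2   0.3 -23.4] [ 0.502 -0.198  0.084]
260 [ 13.1   0.3 -32.8] [ 0.502 -0.2    0.094]
272 [  7.5   0.3 -32.5] [ 0.501 -0.206  0.093]
284 [  0.9   0.3 -30.2] [ 0.501 -0.212  0.091]
296 [ -4.1   0.3 -31.7] [ 0.501 -0.217  0.093]
308 [-10.9   0.3 -29.7] [ 0.501 -0.224  0.091]
320 [-18.1   0.3 -27.6] [ 0.501 -0.231  0.088]
332 [  28.4    0.3 -112.8] [ 0.502 -0.185  0.174]
```

View pics/m5.png

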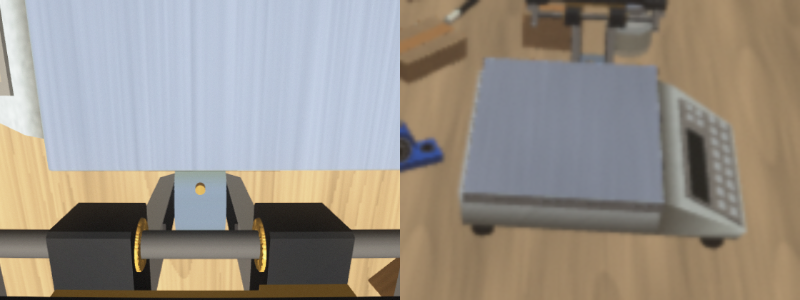

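Run:
```python
from h import *
for t in('w2','w4','w5'):
    im=load(t)[0].astype(int)[225:330,240:320]; m=(im[...,0]>im[...,2]+60); v,u=np.nonzero(m); print(t,m.sum(),u.mean()+240,v.mean()+225)
    P=cloud(t); d=load(t)[1]; print(np.round(d[250:330:10,280],4))
# side camera: where is the held bearing / rim?
crop('s5',265,95,365,205,5.4,'s5c')
```

```text
w2 509 278.68565815324166 263.7937131630648
[0.1624 0.1571 0.1616 0.1613 0.1621 0.1648 0.1687 0.1783]
w4 400 283.205 258.7875
[0.1615 0.154  0.1562 0.1597 0.1608 0.162  0.1652 0.1709]
w5 266 279.4924812030075 276.8796992481203
[0.1643 0.1551 0.1558 0.1609 0.1605 0.1604 0.1635 0.1676]
```

Emit:
{"name": "servo_tool", "arguments": {"series": "1 -1 0 0 0; 1 -3 0 0 0; 1 -6 0 0 0; 1 -6.5 0 0 0; 1 -6.5 0 0 0; 1 -6.5 0 0 0"}}

```text
time: 15.28
tool_pos: [0.5, -0.2766, 0.0607]
ee_rot: [-3.141, -0.003, 1.556]
wrist_force: [0.3, 0.6, -6.1]
width: 0.0314
```

Run:
```python
from h import *
snap('wrist','w6'); go((.445,-.275,.06,0)); 
for t in('w4','w6'):
    P=cloud(t); im,d,c,T=load(t); C=np.array(c['tool_from_camera']); Ti=C@np.linalg.inv(T); L=(P@Ti[:3,:3].T+Ti[:3,3])*1000
    for a in (30,36,42,48,54,58,62,66):
        m=(L[...,2]>-8)&(L[...,2]<45)&(abs(L[...,1])<16)&(abs(L[...,0]-a)<2); q=L[m]; print(t,a,m.sum(),np.round(np.median(q[:,2]),1) if m.sum() else '')
    m=(L[...,2]>5)&(L[...,2]<45)&(abs(L[...,1])<15)&(L[...,0]>40)&(L[...,0]<90); print(np.percentile(L[m][:,0],[99,100]))
```

```text
t 15.33 pos [ 0.5    -0.2762  0.0606] yaw 1.5568 rot [-3.1410e+00 -2.7000e-03  1.5568e+00] F [ 0.  -0.5 -6.2] w 0.0317
(0.445, -0.275, 0.06, 0) -> [ 0.04 -5.5   0.06] 1.557
w4 30 748 4.6
w4 36 467 16.6
w4 42 435 16.0
w4 48 456 15.7
w4 54 455 16.2
w4 58 480 16.8
w4 62 364 17.5
w4 66 0 
[62.55639807 62.60085478]
w6 30 594 15.9
w6 36 420 18.8
w6 42 430 18.7
w6 48 434 19.4
w6 54 476 20.6
w6 58 240 21.2
w6 62 0 
w6 66 0 
[57.94201818 57.97889562]
```

Emit:
{"name": "servo_tool", "arguments": {"series": "1 -0.5 0 -3 0; 1 -0.9 -2 -6 0.12; 1 -0.9 -4 -6 0.24; 1 -0.9 -6 -6 0.36; 1 -0.9 -6.9 -6 0.48; 1 -0.9 -6.9 -6 0.6; 1 -0.9 -6.9 -6 0.72; 1 -0.9 -6.9 -6 0.84; 1 -0.9 -6.9 -6 0.96; 1 -0.9 -6.9 -6 1.08; 1 -0.9 -6.9 -6 1.2; 1 -0.9 -6.9 -6 1.32; 1 -0.9 -6.9 -6 1.44; 1 -0.9 -6.9 -5 1.557; 1 -0.9 -6.9 -2 1.557; 1 -0.9 -6.9 0.5 1.557; 1 -0.9 -6.9 1.5 1.557; 1 -0.9 -6.9 1.5 1.557; 1 -0.9 -6.9 1.5 1.557"}}

```text
time: 16.92
tool_pos: [0.4311, -0.2847, 0.046]
ee_rot: [-3.141, 0.0, 0.001]
wrist_force: [0.1, 0.8, -6.5]
width: 0.0318
```

Run:
```python
from h import *
snap('wrist','w7'); go(); im,d,c,T=load('w7')
def px(p):
    q=np.linalg.inv(T)@np.r_[p,1]; s=q[:2]/q[2]; s=s*(1+c['k1']*s@s); return s*c['fx']+[c['cx'],c['cy']]
for p in((.5005,-.165,.044),(.5005,-.164,.0545),(.5005,-.165,.065),(.488,-.165,.044),(.5125,-.165,.044),(.5005,-.1885,.088)): print(p,np.round(px(np.array(p)),1))
cv2.imwrite('pics/w7c.png',cv2.resize(im[40:220,0:200,::-1],None,fx=3.2,fy=3.2,interpolation=cv2.INTER_CUBIC))
P=cloud('w7')
m=(P[...,2]<.085)&(P[...,2]>.02)&(P[...,1]>-.2)&(abs(P[...,0]-.5)<.06); v,u=np.nonzero(m); print(m.sum(),u.min() if len(u) else '',u.max() if len(u) else '')
```

```text
t 16.97 pos [ 0.432  -0.2856  0.0474] yaw 0.0005 rot [ 3.1404e+00 -2.0000e-03  5.0000e-04] F [ 1.4  0.1 -6.6] w 0.0318
(0.5005, -0.165, 0.044) [ 33.5 123. ]
(0.5005, -0.164, 0.0545) [ 16.4 123. ]
(0.5005, -0.165, 0.065) [  1.7 123. ]
(0.488, -0.165, 0.044) [ 37.3 149.2]
(0.5125, -0.165, 0.044) [29.7 97.1]
(0.5005, -0.1885, 0.088) [ 18.6 122.7]
3104 1 45
```

View pics/w7c.png

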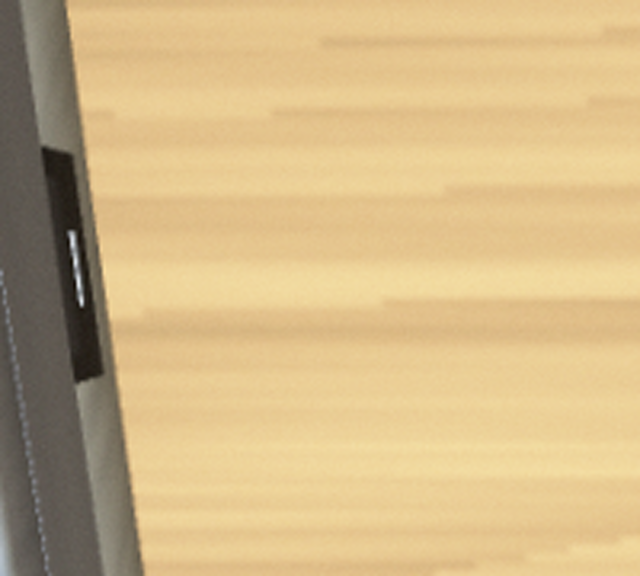

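The crop shows the black rocker under the rim, with its white mark at crop (76,268), which is about (24,124) in the full picture. Depth should tell whether it is over.

Run:
```python
from h import *
P=cloud('w7'); im=load('w7')[0]
# to scale frame
s=np.radians(-.75); S=(P-[.532,-.050,0]); X=(np.cos(s)*S[...,0]+np.sin(s)*S[...,1])*1000; Y=(-np.sin(s)*S[...,0]+np.cos(s)*S[...,1])*1000; Z=P[...,2]*1000
for v in (100,112,124,136,145,70,80,165,175): print(v,[(u,int(im[v,u].sum()),round(X[v,u]),round(Y[v,u],1),round(Z[v,u],1)) for u in range(12,40,2)])
m=(im.sum(-1)<150); m[:, 45:]=0; m[:85]=0;m[160:]=0
m&=(Z<70)&(Z>30); print(m.sum())
for a in range(34,66,3):
    k=m&(abs(Z-a)<1.5); print(a,k.sum(),np.round(np.median(Y[k]),1) if k.sum() else '')
```

```text
100 [(12, 265, -22, np.float64(-138.6), np.float64(89.4)), (14, 231, -22, np.float64(-138.4), np.float64(88.0)), (16, 125, -21, np.float64(-123.7), np.float64(65.9)), (18, 109, -20, np.float64(-123.3), np.float64(64.1)), (20, 98, -20, np.float64(-117.0), np.float64(53.7)), (22, 95, -19, np.float64(-107.2), np.float64(38.0)), (24, 217, -18, np.float64(-100.1), np.float64(25.9)), (26, 314, -18, np.float64(-99.0), np.float64(22.8)), (28, 413, -17, np.float64(-84.8), np.float64(-0.3)), (30, 576, -17, np.float64(-86.3), np.float64(0.3)), (32, 568, -17, np.float64(-86.7), np.float64(-1.0)), (34, 579, -17, np.float64(-88.5), np.float64(-0.1)), (36, 575, -17, np.float64(-90.1), np.float64(0.5)), (38, 575, -17, np.float64(-90.3), np.float64(-1.1))]
112 [(12, 265, -26, np.float64(-138.1), np.float64(89.5)), (14, 259, -26, np.float64(-138.4), np.float64(89.0)), (16, 205, -26, np.float64(-139.0), np.float64(88.7)), (18, 123, -25, np.float64(-122.7), np.float64(64.3)), (20, 102, -25, np.float64(-124.2), np.float64(65.2)), (22, 427, -25, np.float64(-121.5), np.float64(60.0)), (24, 103, -25, np.flo
[... 5099 characters left out ...]
float64(90.2)), (20, 266, -49, np.float64(-138.0), np.float64(90.1)), (22, 249, -49, np.float64(-138.3), np.float64(89.4)), (24, 270, -49, np.float64(-138.8), np.float64(89.1)), (26, 401, -56, np.float64(-106.8), np.float64(42.2)), (28, 389, -56, np.float64(-105.1), np.float64(38.3)), (30, 375, -57, np.float64(-103.6), np.float64(34.7)), (32, 365, -57, np.float64(-102.1), np.float64(30.8)), (34, 336, -58, np.float64(-101.4), np.float64(28.2)), (36, 307, -58, np.float64(-100.1), np.float64(24.7)), (38, 364, -59, np.float64(-98.9), np.float64(21.1))]
555
34 12 -105.9
37 100 -107.1
40 59 -108.1
43 43 -109.6
46 39 -110.6
49 29 -111.6
52 7 -115.3
55 11 -117.9
58 7 -119.8
61 7 -122.0
64 150 -123.6
```

Rocker face heights in the scale's frame: at z = 43–46 mm it lies at y ≈ -110 mm (on is about -111, off is -115.5), and its upper half stands out at -123 mm. So it is fully on. The bearing slid about 5 mm back and pitched about 4° in the grip. I'll take it back to the bin and set it down slowly.

```bash
python3 -c "
from h import *
go((.4675,.387,.24,.11))"
```

```text
t 16.97 pos [ 0.432  -0.2856  0.0474] yaw 0.0005 rot [ 3.1404e+00 -2.0000e-03  5.0000e-04] F [ 1.4  0.1 -6.6] w 0.0318
(0.4675, 0.387, 0.24, 0.11) -> [  3.62 -67.24 -19.34] -0.11
```

Emit:
{"name": "servo_tool", "arguments": {"series": "1 0 0 -2 0; 1 0 0 -6 0; 1 0 0 -10 0; 1 0 0 -14 0; 1 0 0 -18 0; 1 0.2 -2 -19.5 0; 1 0.5 -6 -19.5 0; 1 0.8 -10 -19.5 0; 1 1 -14 -19.5 0; 1 1.3 -18 -19.5 0; 1 1.5 -22 -19.5 0; 1 1.8 -26 -19.5 0; 1 2 -30 -19.5 0; 1 2.2 -34 -19.5 0; 1 2.4 -38 -19.5 0; 1 2.6 -42 -19.5 0; 1 2.8 -46 -19.5 0; 1 3 -50 -19.5 0; 1 3.2 -53 -19.5 0; 1 3.3 -55 -19.5 0"}}

```text
time: 18.63
tool_pos: [0.4641, 0.2685, 0.2435]
ee_rot: [-3.138, -0.004, 0.003]
wrist_force: [0.8, -0.2, -5.0]
width: 0.032
```

```bash
python3 -c "
from h import *
go((.4675,.387,.24,.11))"
```

```text
t 18.63 pos [0.4641 0.2685 0.2435] yaw 0.0034 rot [-3.1381 -0.004   0.0034] F [ 0.8 -0.2 -5. ] w 0.032
(0.4675, 0.387, 0.24, 0.11) -> [  0.38 -11.85   0.4 ] -0.107
```

Emit:
{"name": "servo_tool", "arguments": {"series": "1 0.1 -3 0 -0.05; 1 0.2 -6 0 -0.107; 1 0.3 -9.5 0.2 -0.107; 1 0.4 -11.8 0.4 -0.107; 1 0.4 -11.8 0.4 -0.107; 1 0.4 -11.8 0.4 -0.107; 1 0.4 -11.8 0.4 -0.107"}}

```text
time: 19.22
tool_pos: [0.4684, 0.3825, 0.2385]
ee_rot: [-3.141, -0.002, 0.107]
wrist_force: [-1.0, -1.1, -5.5]
width: 0.0318
```

```bash
python3 -c "
from h import *
go((.4675,.387,.048,.11))"
```

```text
t 19.22 pos [0.4684 0.3825 0.2385] yaw 0.107 rot [-3.1412e+00 -2.2000e-03  1.0700e-01] F [-1.  -1.1 -5.5] w 0.0318
(0.4675, 0.387, 0.048, 0.11) -> [-0.09 -0.45 19.05] -0.003
```

Emit:
{"name": "servo_tool", "arguments": {"series": "1 0 -0.4 3 0; 1 0 -0.4 6 0; 1 0 -0.4 9 0; 1 0 -0.4 12 0; 1 0 -0.4 14.5 0; 1 0 -0.4 16.5 0; 1 0 -0.4 18 0; 1 0 -0.4 18.6 0; 1 0 -0.4 19 0; 1 0 -0.4 19 0; 1 0 -0.4 19 0; 1 0 -0.4 19 0"}}

```text
time: 20.22
tool_pos: [0.4689, 0.387, 0.049]
ee_rot: [-3.14, -0.003, 0.106]
wrist_force: [-0.5, 0.4, -5.8]
width: 0.0321
```

Emit:
{"name": "servo_tool", "arguments": {"series": "1 0 0 0.2 0; 1 0 0 0.4 0; 1 0 0 0.6 0; 1 0 0 0.8 0; 1 0 0 0.9 0; 1 0 0 0.9 0; 1 0 0 0.9 0"}}

```text
time: 20.8
tool_pos: [0.4678, 0.3865, 0.0383]
ee_rot: [-3.142, -0.0, 0.107]
wrist_force: [-0.2, -0.3, -3.2]
width: 0.0318
```

Emit:
{"name": "servo_tool", "arguments": {"series": "1 0 0 0.1 0; 1 0 0 0.2 0; 1 0 0 0.3 0; 1 0 0 0.3 0; 1 0 0 0.3 0"}}

```text
time: 21.22
tool_pos: [0.4677, 0.387, 0.0358]
ee_rot: [-3.14, -0.001, 0.107]
wrist_force: [-5.3, -0.3, 3.0]
width: 0.0319
```

Emit:
{"name": "servo_tool", "arguments": {"series": "0.2 0 0 0 0; 0 0 0 0 0; 0 0 0 0 0; 0 0 0 0 0; 0 0 0 0 0; 0 0 0 0 0; 0 0 0 -1 0; 0 0 0 -3 0; 0 0 0 -7 0; 0 0 0 -11 0; 0 0 0 -15 0; 0 0 0 -19 0; 0 0 0 -20 0; -1 0 0 -20 0; -1 0 0 -20 0"}}

```text
time: 22.47
tool_pos: [0.4678, 0.3865, 0.2353]
ee_rot: [-3.141, -0.001, 0.107]
wrist_force: [0.2, 0.4, 0.0]
width: 0.0569
```

Run:
```python
from h import *
go((.5575,-.399,.25,-.11)); snap('wrist','w8'); P=cloud('w8'); z=P[...,2]
m=(abs(P[...,0]-.464)<.08)&(abs(P[...,1]-.387)<.04)&(z>.013)&(z<.025)
q=P[m]; A=np.c_[q[:,:2],np.ones(len(q))]; print(len(q),'plane slopes',np.linalg.lstsq(A,q[:,2],rcond=None)[0],np.median(q[:,2]),cv2.minAreaRect((q[:,:2]*1000).astype(np.float32)))
m2=(abs(P[...,0]-.464)<.08)&(abs(P[...,1]-.387)<.04)&(z>.013)&(z<.09); print('top',np.percentile(z[m2],99))
P=cloud('top0'); im=load('top0')[0]; snap('top','top8'); Q=cloud('top8'); 
def rect(P,a,b,c,d,lo):
    k=P[b:d,a:c].reshape(-1,3); k=k[k[:,2]>lo]; print(cv2.minAreaRect((k[:,:2]*1000).astype(np.float32)))
rect(Q,395,215,440,262,.045); rect(Q,395,262,440,300,.07)
```

```text
t 22.47 pos [0.4678 0.3865 0.2353] yaw 0.1068 rot [-3.1411e+00 -1.0000e-03  1.0680e-01] F [0.2 0.4 0. ] w 0.0569
(0.5575, -0.399, 0.25, -0.11) -> [ 0.55 79.06 -1.51] 0.217
1872 plane slopes [ 0.00187479 -0.00146003  0.01781694] 0.017973068130628905 ((464.3656311035156, 386.4226989746094), (126.33890533447266, 37.57615280151367), 6.392518520355225)
top 0.06677688685119779
((557.5385131835938, -398.7290344238281), (50.2987060546875, 86.29818725585938), 83.75287628173828)
((444.61859130859375, -394.2923889160156), (58.28609848022461, 55.597991943359375), 87.5875015258789)
```

View pics/w8.png

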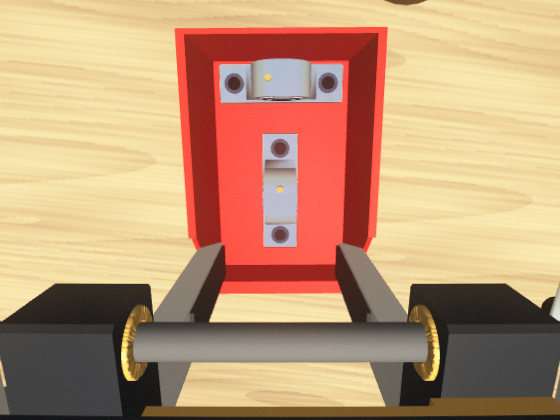

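The view shows the bearing flat on the bin floor at (280,190), level to 0.002 and lengthwise. Now the carton.

Emit:
{"name": "servo_tool", "arguments": {"series": "-1 0 1.5 -1.5 0; -1 0 5 -1.5 0; -1 0 9 -1.5 0; -1 0.1 13 -1.5 0.05; -1 0.1 17 -1.5 0.1; -1 0.2 21 -1.5 0.15; -1 0.2 25 -1.5 0.217; -1 0.2 29 -1.5 0.217; -1 0.2 33 -1.5 0.217; -1 0.3 37 -1.5 0.217; -1 0.3 41 -1.5 0.217; -1 0.3 45 -1.5 0.217; -1 0.3 49 -1.5 0.217; -1 0.4 53 -1.5 0.217; -1 0.4 57 -1.5 0.217; -1 0.4 61 -1.5 0.217; -1 0.5 65 -1.5 0.217; -1 0.5 69 -1.5 0.217; -1 0.5 73 -1.5 0.217; -1 0.5 76 -1.5 0.217"}}

```text
time: 24.23
tool_pos: [0.5524, -0.3713, 0.2455]
ee_rot: [-3.139, 0.006, -0.112]
wrist_force: [0.4, 0.8, 0.1]
width: 0.0939
```

Emit:
{"name": "servo_tool", "arguments": {"series": "-1 0 1.5 0 0; -1 0 3 0 0; -1 0 3 0 0; -1 0 3 0 0; -1 0 3 0 0"}}

```text
time: 24.65
tool_pos: [0.5507, -0.3968, 0.2502]
ee_rot: [-3.141, 0.0, -0.109]
wrist_force: [-0.6, -0.2, 0.3]
width: 0.0941
```

Run:
```python
from h import *
snap('wrist','w9'); P=cloud('w9'); z=P[...,2]
m=(abs(z-.058)<.005)&(abs(P[...,0]-.5575)<.06)&(abs(P[...,1]+.399)<.045)
r=cv2.minAreaRect((P[m][:,:2]*1000).astype(np.float32)); print(m.sum(),r,np.median(z[m]))
c=np.array(r[0])/1000; go((c[0],c[1],.02,-.11))
m=(z>.078)&(z<.095)&(P[...,1]<-.34); 
if m.sum(): print('jar',cv2.minAreaRect((P[m][:,:2]*1000).astype(np.float32)))
```

```text
3976 ((557.2301635742188, -401.7261657714844), (50.04248046875, 85.85247039794922), 83.97432708740234) 0.05759965786730131
t 24.7 pos [ 0.5508 -0.3967  0.2506] yaw -0.1082 rot [-3.1414e+00 -6.0000e-04 -1.0820e-01] F [ 0.2 -0.5 -0.7] w 0.0937
(np.float64(0.5572301635742187), np.float64(-0.4017261657714844), 0.02, -0.11) -> [ 0.68  0.44 23.06] 0.002
jar ((445.9013671875, -395.1072998046875), (57.830970764160156, 57.37550354003906), 84.13248443603516)
```

Emit:
{"name": "servo_tool", "arguments": {"series": "-1 0.4 0.3 4 0; -1 0.7 0.45 8 0; -1 0.7 0.45 12 0; -1 0.7 0.45 16 0; -1 0.7 0.45 19.5 0; -1 0.7 0.45 22 0; -1 0.7 0.45 23.5 0; -1 0.7 0.45 23.5 0; -1 0.7 0.45 23.5 0; -1 0.7 0.45 23.5 0; 1 0.7 0.45 23.5 0; 1 0.7 0.45 23.5 0; 1 0.7 0.45 23.5 0; 1 0.7 0.45 23.5 0; 1 0.7 0.45 23.5 0; 1 0.7 0.45 23.5 0; 1 0.7 0.45 23.5 0; 1 0.7 0.45 23.5 0; 1 0.7 0.45 23.5 0"}}

```text
time: 26.28
tool_pos: [0.557, -0.4031, 0.015]
ee_rot: [-3.14, 0.0, -0.11]
wrist_force: [-0.6, 2.3, 0.4]
width: 0.0497
```

```bash
python3 -c "
from h import *
go((.532,-.05,.23,-.013),(.532,-.05,.122,-.013))"
```

```text
t 26.28 pos [ 0.557  -0.4031  0.015 ] yaw -0.11 rot [-3.1404e+00  2.0000e-04 -1.1000e-01] F [-0.6  2.3  0.4] w 0.0497
(0.532, -0.05, 0.23, -0.013) -> [ -6.36 -34.84 -21.46] -0.097
(0.532, -0.05, 0.122, -0.013) -> [ -6.36 -34.83 -10.66] -0.097
```

Emit:
{"name": "servo_tool", "arguments": {"series": "1 0 0 -1 0; 1 0 0 -4 0; 1 0 0 -8 0; 1 0 0 -12 0; 1 0 0 -16 0; 1 0 0 -20 0; 1 -0.6 -3 -21.5 -0.05; 1 -1.3 -7 -21.5 -0.097; 1 -2 -11 -21.5 -0.097; 1 -2.8 -15 -21.5 -0.097; 1 -3.5 -19 -21.5 -0.097; 1 -4.2 -23 -21.5 -0.097; 1 -5 -27 -21.5 -0.097; 1 -5.7 -31 -21.5 -0.097; 1 -6.1 -33.5 -21.5 -0.097; 1 -6.4 -34.8 -21.5 -0.097; 1 -6.4 -34.8 -21.5 -0.097; 1 -6.4 -34.8 -21.5 -0.097; 1 -6.4 -34.8 -21.5 -0.097"}}

```text
time: 27.87
tool_pos: [0.5315, -0.0523, 0.2295]
ee_rot: [3.14, 0.001, -0.015]
wrist_force: [-0.2, -0.8, -5.1]
width: 0.0501
```

```bash
python3 -c "
from h import *
go((.532,-.05,.125,-.013))"
```

```text
t 27.87 pos [ 0.5315 -0.0523  0.2295] yaw -0.0147 rot [ 3.1402e+00  9.0000e-04 -1.4700e-02] F [-0.2 -0.8 -5.1] w 0.0501
(0.532, -0.05, 0.125, -0.013) -> [ 0.06 -0.24 10.45] -0.002
```

Contact is expected near TCP z = 0.119. I'll descend slowly.

Emit:
{"name": "servo_tool", "arguments": {"series": "1 0 -0.2 2.5 0; 1 0 -0.2 5 0; 1 0 -0.2 7 0; 1 0 -0.2 8.5 0; 1 0 -0.2 9.3 0; 1 0 -0.2 9.8 0; 1 0 -0.2 10.2 0; 1 0 -0.2 10.4 0; 1 0 -0.2 10.4 0; 1 0 -0.2 10.4 0"}}

```text
time: 28.7
tool_pos: [0.5322, -0.0491, 0.127]
ee_rot: [3.141, -0.002, -0.013]
wrist_force: [0.1, -0.7, -4.4]
width: 0.0496
```

Emit:
{"name": "servo_tool", "arguments": {"series": "1 0 0 0.15 0; 1 0 0 0.3 0; 1 0 0 0.45 0; 1 0 0 0.6 0; 1 0 0 0.6 0; 1 0 0 0.6 0"}}

```text
time: 29.2
tool_pos: [0.5314, -0.0487, 0.1198]
ee_rot: [3.142, 0.0, -0.013]
wrist_force: [-0.6, 0.3, -5.4]
width: 0.0495
```

Emit:
{"name": "servo_tool", "arguments": {"series": "1 0 0 0.05 0; 1 0 0 0.1 0; 1 0 0 0.15 0; 1 0 0 0.15 0; 1 0 0 0.15 0"}}

```text
time: 29.62
tool_pos: [0.5317, -0.0489, 0.119]
ee_rot: [3.141, -0.001, -0.013]
wrist_force: [-0.1, -0.0, -1.2]
width: 0.05
```

In contact with the platter. I'll release and rise.

Emit:
{"name": "servo_tool", "arguments": {"series": "0.2 0 0 0 0; -0.2 0 0 0 0; -0.6 0 0 0 0; -0.6 0 0 0 0; -0.6 0 0 0 0; -0.6 0 0 0 0; -0.6 0 0 -1 0; -0.6 0 0 -3 0; -0.6 0 0 -6 0; -0.6 0 0 -10 0; -0.6 0 0 -14 0; -0.6 0 0 -17 0; -0.6 0 0 -17 0; -0.6 0 0 -17 0"}}

```text
time: 30.78
tool_pos: [0.5326, -0.049, 0.292]
ee_rot: [3.14, -0.007, -0.013]
wrist_force: [0.4, -1.0, -0.1]
width: 0.0755
```

Run:
```python
from h import *
go(); snap('wrist','w10'); snap('top','top10'); P=cloud('w10'); z=P[...,2]
m=(abs(z-.162)<.008)&(abs(P[...,0]-.532)<.07)&(abs(P[...,1]+.05)<.05); q=P[m]
print(m.sum(),cv2.minAreaRect((q[:,:2]*1000).astype(np.float32)),np.linalg.lstsq(np.c_[q[:,:2],np.ones(len(q))],q[:,2],rcond=None)[0],np.median(q[:,2]))
Q=cloud('top10')
def rect(n,a,b,c,d,lo):
    for C in(cloud('top0'),Q):
        k=C[b:d,a:c].reshape(-1,3); k=k[k[:,2]>lo]; print(n,np.round(cv2.minAreaRect((k[:,:2]*1000).astype(np.float32))[0],1))
rect('jar',395,262,440,300,.07); rect('flat',365,150,420,205,.022); rect('tape',155,155,205,210,.03)
```

```text
t 30.78 pos [ 0.5326 -0.049   0.292 ] yaw -0.0131 rot [ 3.1403 -0.0066 -0.0131] F [ 0.4 -1.  -0.1] w 0.0755
5527 ((531.9299926757812, -48.76375198364258), (50.01313018798828, 85.73876190185547), 89.35204315185547) [-0.00118364 -0.00138397  0.1621702 ] 0.16162785189958934
jar [ 444.7 -393.5]
jar [ 444.8 -393.5]
flat [ 745.9 -334.9]
flat [ 746.  -335.4]
tape [720.2 286. ]
tape [720.7 285.2]
```

View pics/top10.png

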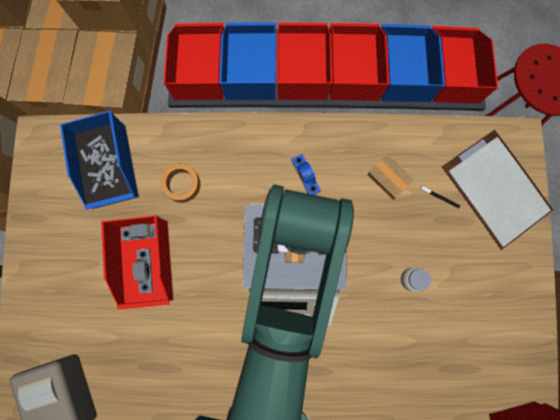

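The top view shows the bearing in the red bin at (141,272), the carton under the gripper at (294,256), and everything else where it was. Handing in.

```bash
python3 -c "
from h import *
print(robot.close_job())"
```

```text
the job is handed in; nothing more can be done
None
```

The bearing is back in the red bin, the scale is switched on, and the carton stands in the middle of the platter. I handed the job in at about 31 s of the 72 s; the interface gives no verdict.

**What I did:** I set the bearing in the bin and let go of it. The servo rows can't tilt the tool, so the fingers could not reach the rocker under the rim. I took the bearing out again and used the end of its base to push the rocker's lower half. Then I put it back in the bin and set the carton on the platter.

**Last checks:**
- **Bearing:** it stands flat on the bin floor, tilted about 0.002 rad, with its base top at z = 18 mm and parallel to the bin.
- **Rocker:** after the push, its lower face measured y ≈ -110 mm in the scale's frame (about -111 is fully on, -115.5 is off). I did not look at it again after placing the carton, but nothing touched it.
- **Carton:** it is upright to about 0.002 rad, about 1 mm from the platter's centre, and released.
- **Bystanders:** the jar, tape and flat carton moved less than 1 mm.

**What did not go smoothly:** during the push the force reached about 9 N and the bearing slid about 5 mm and pitched about 4° in the grip. The end of its base then ran on against the housing, past the expected stop. I found no harm from it.

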